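# Line the reagent bottles up by height beside the microscope

### The job

Four amber reagent bottles have been left about the bench: stand them back in the white bottle tray, one in the middle of each black pad, in order of height, with the shortest at the end of the row nearest the microscope and the tallest at the other end. Set them down upright without dropping or tipping any, and leave the stack of culture dishes where it stands.

Things in the scene. Friction and masses are not known exactly. Their poses are not given: they have to be found in the camera images.
- bottle_25_mid (a point): The shortest of the four round amber glass bottles with blue screw caps and white paper labels (25 ml): 74 mm tall, body 36 mm in diameter, standing upright; its cap is 33 mm in diameter and 20 mm high, flush with the top, and is the place to grip (the neck below it is narrower). The point is the bottle's centre, half-way up (37 mm above its foot); the middle of the cap is 27 mm above it. z runs up the bottle; it is round, so x and y mean nothing. At most 0.6 kg.
- bottle_50_mid (a point): The second shortest of the four round amber glass bottles with blue screw caps and white paper labels (50 ml): 91 mm tall, body 46 mm in diameter, standing upright; its cap is 40 mm in diameter and 22 mm high, flush with the top, and is the place to grip (the neck below it is narrower). The point is the bottle's centre, half-way up (45.5 mm above its foot); the middle of the cap is 34.5 mm above it. z runs up the bottle; it is round, so x and y mean nothing. At most 0.6 kg.
- bottle_100_mid (a point): The second tallest of the four round amber glass bottles with blue screw caps and white paper labels (100 ml): 105 mm tall, body 56 mm in diameter, standing upright; its cap is 52 mm in diameter and 25 mm high, flush with the top, and is the place to grip (the neck below it is narrower). The point is the bottle's centre, half-way up (52.5 mm above its foot); the middle of the cap is 40 mm above it. z runs up the bottle; it is round, so x and y mean nothing. At most 0.6 kg.
- bottle_250_mid (a point): The tallest of the four round amber glass bottles with blue screw caps and white paper labels (250 ml): 143 mm tall, body 70 mm in diameter, standing upright; its cap is 52 mm in diameter and 25 mm high, flush with the top, and is the place to grip (the neck below it is narrower). The point is the bottle's centre, half-way up (71.5 mm above its foot); the middle of the cap is 59 mm above it. z runs up the bottle; it is round, so x and y mean nothing. At most 0.6 kg.
- pad_1: Round black anti-slip pad, 76 mm in diameter, number 1 of 4 in a row in the white bottle tray, counted from the tray's left (+y) end; let flush into the tray's floor. The point is the pad's centre on the surface that bottles stand on, 5 mm above the bench. x points across the row, away from the robot; y along the row, to the left; pads are 92 mm apart. The tray is fixed, 110 mm by 388 mm outside, with a rim 14 mm high and 4 mm thick.
- pad_2: Round black anti-slip pad, 76 mm in diameter, number 2 of 4 in a row in the white bottle tray, counted from the tray's left (+y) end; let flush into the tray's floor. The point is the pad's centre on the surface that bottles stand on, 5 mm above the bench. x points across the row, away from the robot; y along the row, to the left; pads are 92 mm apart. The tray is fixed, 110 mm by 388 mm outside, with a rim 14 mm high and 4 mm thick.
- pad_3: Round black anti-slip pad, 76 mm in diameter, number 3 of 4 in a row in the white bottle tray, counted from the tray's left (+y) end; let flush into the tray's floor. The point is the pad's centre on the surface that bottles stand on, 5 mm above the bench. x points across the row, away from the robot; y along the row, to the left; pads are 92 mm apart. The tray is fixed, 110 mm by 388 mm outside, with a rim 14 mm high and 4 mm thick.
- pad_4: Round black anti-slip pad, 76 mm in diameter, number 4 of 4 in a row in the white bottle tray, counted from the tray's left (+y) end; let flush into the tray's floor. The point is the pad's centre on the surface that bottles stand on, 5 mm above the bench. x points across the row, away from the robot; y along the row, to the left; pads are 92 mm apart. The tray is fixed, 110 mm by 388 mm outside, with a rim 14 mm high and 4 mm thick.
- microscope_front (a point): White and black compound microscope with a camera on top, about 270 mm deep, 190 mm wide and 500 mm tall, fixed at the left or the right back corner of the bench (a white bench centrifuge stands at the other). The point is the middle of the front edge of its foot, at bench height; the eyepieces lean out over this edge, and its x points from here to the back of the microscope. It tells which end of the row is first.
- dishes: Stack of five small culture dishes bound with white tape, 60 mm in diameter and 71 mm tall, loose, standing among the bottles. Not to be moved. The point is the centre of its underside, on the bench; z is up. Also standing loose among the bottles: a white timer (68 x 62 x 20 mm) and a blue slide box (100 x 78 x 34 mm).
Things that resemble listed ones, but are neither listed nor needed, are in the scene too. Leave any turquoise look-alike of the part that bears bottle_50_mid alone. Leave any pink look-alike of the part that bears bottle_100_mid alone.

How it is judged:
At the end, for the whole second after the job is handed in: All four bottles stand upright (within 5 degrees), released and at rest on the tray's pads, each within 13 mm of the centre of its own pad, in order of height along the row, the shortest on the end pad nearest the microscope (((world y of microscope_front above 0 m and horizontal distance between bottle_25_mid and pad_1 below 0.013 m and z of bottle_25_mid in the frame of pad_1 between 0.031 and 0.043 m and horizontal distance between bottle_50_mid and pad_2 below 0.013 m and z of bottle_50_mid in the frame of pad_2 between 0.0395 and 0.0515 m and horizontal distance between bottle_100_mid and pad_3 below 0.013 m and z of bottle_100_mid in the frame of pad_3 between 0.0465 and 0.0585 m and horizontal distance between bottle_250_mid and pad_4 below 0.013 m and z of bottle_250_mid in the frame of pad_4 between 0.0655 and 0.0775 m) or (world y of microscope_front below 0 m and horizontal distance between bottle_25_mid and pad_4 below 0.013 m and z of bottle_25_mid in the frame of pad_4 between 0.031 and 0.043 m and horizontal distance between bottle_50_mid and pad_3 below 0.013 m and z of bottle_50_mid in the frame of pad_3 between 0.0395 and 0.0515 m and horizontal distance between bottle_100_mid and pad_2 below 0.013 m and z of bottle_100_mid in the frame of pad_2 between 0.0465 and 0.0585 m and horizontal distance between bottle_250_mid and pad_1 below 0.013 m and z of bottle_250_mid in the frame of pad_1 between 0.0655 and 0.0775 m)) and angle between each of bottle_25_mid, bottle_50_mid, bottle_100_mid, bottle_250_mid's own z axis and vertical below 0.09 rad and linear speed of each of bottle_25, bottle_50, bottle_100, bottle_250 below 0.02 m/s); the robot touches nothing.
It fails at once if a bottle is knocked or tipped over (more than 45 degrees from upright) (angle between any of bottle_25_mid, bottle_50_mid, bottle_100_mid, bottle_250_mid's own z axis and vertical above 0.8 rad).
It fails at once if a bottle is dropped from more than about 25 mm (it moves faster than 0.7 m/s while the fingers do not hold it) ((linear speed of bottle_25 above 0.7 m/s and contact force between the fingers and bottle_25 below 0.2 N) or (linear speed of bottle_50 above 0.7 m/s and contact force between the fingers and bottle_50 below 0.2 N) or (linear speed of bottle_100 above 0.7 m/s and contact force between the fingers and bottle_100 below 0.2 N) or (linear speed of bottle_250 above 0.7 m/s and contact force between the fingers and bottle_250 below 0.2 N)).
It fails at once if the stack of culture dishes is moved by more than 20 mm or tipped (distance of dishes from where it was at the start of the episode above 0.02 m or angle between dishes's own z axis and vertical above 0.4 rad).
It also fails if it takes over 104 s, if anything falls off the work surface, if the arm or the gripper's body presses on something with over 40 N, if the wrist force passes 120 N, or if a joint passes its speed limit or range.

### The arm

A 6-joint arm with a two-finger parallel gripper is mounted at the origin on the work surface. World frame = base frame: x ahead of the robot, y to its left, z up, the work surface at z = 0. Lengths are in m, angles in rad, forces in N, time in s.
With the tool pointing down it reaches from about 0.225 to 0.875 m from the base axis. Payload 3.4 kg.
Tool frame: the origin (TCP) lies at the very end of the fingers, on their centre line; the grasp point (between the pads) lies 19 mm behind it; z points along the fingers, y is the line along which they close (so a half turn about z gives the same grasp; the last joint's range is limited). The gripper opens to 85 mm and grips with 20 to 120 N. Pads are 22 mm wide; open, the fingers measure 114 mm over their backs; the gripper's body (76 mm by 85 mm) begins 54 mm behind the grasp point. The pads swing forward as they close: fully open they stand 13 mm farther back than shut.
Start: joints at [1.204, 0.276, 1.505, -0, 1.361, -0.121], TCP at [0.14, 0.558, 0.231] pointing down, gripper open.
Joint ranges: [-2.89, 2.89], [-0.75, 2.08], [0.22, 2.7], [-1.18, 4.32], [0.11, 2.71], [-2.7, 2.7]. Speed limits (rad/s): [2.57, 2.57, 3.14, 3.14, 3.14, 3.14].

### API

Orientations are given as a unit quaternion [w, x, y, z].
In Python, from rig import readout, vision, manip gives the robot as it stands.
- The arm moves only by the shell command python3 -m handwheel 'ROWS' [FORCE]. ROWS is JSON, a list of rows, each a list of 3 entries, a list of its own where there are three numbers: the shift along the tool's x, y, z in mm, then the turn, a rotation vector about the tool's x, y, z in units of 6 degrees (1.0 is 6 degrees), then the closure, from -1 (fully open) to 1 (shut), so that 0 is half open. A call has 1 to 20 rows; each row shifts and turns the commanded pose from where the row before left it, along the tool's axes as they then stand; what a row does not reach is not made up. A row lasts 1/8 s, in which the tool goes at most 62.5 mm and 10.7 degrees, less where a joint would pass 70% of its speed; a pose out of reach is approached as far as the arm can. A call is refused whole if a number of a shift passes 62.5 or a number of a turn 1, either way. A call with a gripper value outside its range is refused whole. The fingers move at their own pace and stop on an object; FORCE is the grip in N (left out, the last holds). Time passes only in rows, so rows that do not move let the fingers close. It gives the time, the measured TCP pose, the force, the opening and the grip force at its end, in the units of the state.
- readout.get_state(): the state, without advancing time (a new reading comes with each control period).
- vision.get_image(name): name is "side" or "top"; returns the picture (420x560x3 uint8, blue, green, red); there is no depth.
- vision.camera_params(name): a dict with "intrinsics" (3x3 intrinsics, pixels), "rvec" (rotation vector, rad) and "tvec" (3), from world to camera coordinates, as OpenCV has them. Camera axes: x right, y down, z forward; pixel columns grow to the right and rows downward; lengths in m; the calibration is good to about 2 mm. A picture is of the moment at which its call begins. camera_params takes no time and is no camera call.
- manip.sign_off(): hands the job in; it is judged then, once.
The state is a dict: "clock": time; "qpos": joint angles; "qd": joint speeds; "effort": joint torques, N m; "position": TCP position; "ee_rot": TCP orientation; "contact_force": force on the tool from outside, world axes, zero at the start; "moment": the same for the moment, N m; "width": finger opening in m; "gripper_force": force on a finger pad.
Only numpy, scipy, OpenCV 4.12 (cv2) and the standard library are available. Lean on these libraries where they do the work, as an engineer would, in place of code of your own. Each camera call takes 0.05 s, during which the arm holds its last target. There are 200 camera calls.

## Working session

There is one attempt and no reset: what is moved stays moved. The work goes in short steps, Python scripts to look and compute and a shell command to move; the robot and the scene stay as the last step left them, time stands still between calls to the robot, and variables do not carry over. Pictures are saved under pics/ and viewed, at most 14 in all, crops included, and the job is handed in when it is done.

```bash
mkdir -p pics; ls; python3 - <<'E'
from rig import readout, vision
import cv2
for n in("top","side"):
    cv2.imwrite(f"pics/{n}0.png",vision.get_image(n))
    p=vision.camera_params(n); print(n,{k:__import__('numpy').round(v,4).tolist() for k,v in p.items()})
s=readout.get_state(); print(s)
E
```

```text
pics
top {'intrinsics': [[391.8187, 0.0, 276.3938], [0.0, 391.8187, 208.6478], [0.0, 0.0, 1.0]], 'rvec': [2.1548, -2.1379, 0.0978], 'tvec': [0.017, 0.5328, 1.3179]}
side {'intrinsics': [[413.7876, 0.0, 281.2749], [0.0, 413.7876, 207.777], [0.0, 0.0, 1.0]], 'rvec': [0.1904, -2.8113, 1.2255], 'tvec': [0.4989, 0.1024, 1.315]}
{'clock': 0.1, 'qpos': array([ 1.20400172e+00,  2.76505080e-01,  1.50599687e+00, -1.52362208e-05,
        1.36070728e+00, -1.21006834e-01]), 'qd': array([ 0.00023335, -0.00190141, -0.00243208,  0.00255256, -0.00100274,
       -0.00130389]), 'effort': array([ 1.51031516e-03, -4.17694938e+01, -2.46407926e+01, -2.05686897e-04,
        5.89998672e-03,  1.14395056e-05]), 'position': array([0.13975344, 0.55727231, 0.23054528]), 'ee_rot': array([-1.87965236e-04,  1.22583156e-01,  9.92457917e-01, -7.86167679e-04]), 'contact_force': array([ 0.19945651,  0.44953547, -0.13551921]), 'moment': array([ 0.02403083, -0.01556156,  0.05660537]), 'gripper_force': 0.0, 'width': 0.08556880509717749}
```

View pics/top0.png

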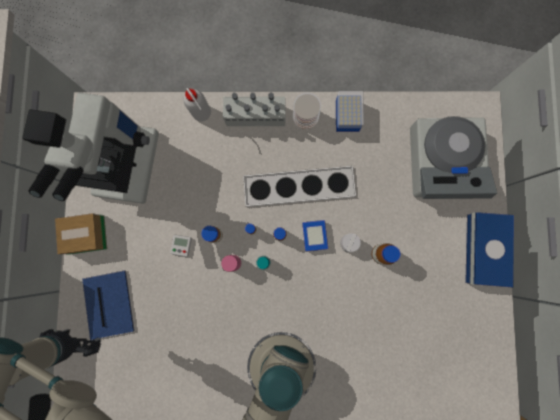

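View pics/side0.png

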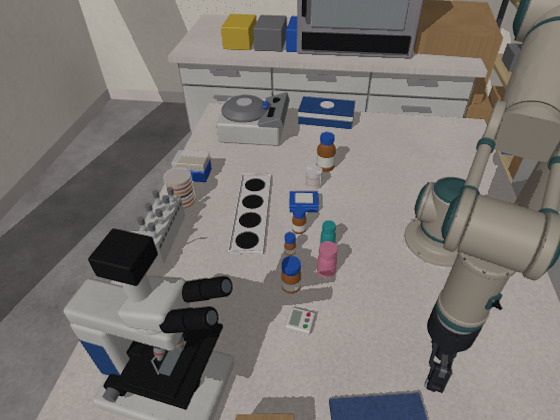

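The top view shows the microscope at left, which is +y, so pad_1 takes the shortest bottle. Caps appear at 100 ml (210,234), 25 ml (251,229), 50 ml (280,234) and 250 ml (390,254). The pads run in a row from (260,189) to (338,183), the slide box is at (315,235) and the dishes at (351,243). The side view agrees.

```bash
cat > h.py <<'E'
import numpy as np, cv2
from rig import readout, vision
def ray(n,uv,z):
    p=vision.camera_params(n); R=cv2.Rodrigues(np.array(p["rvec"],float))[0]; t=np.array(p["tvec"],float).ravel()
    d=R.T@np.linalg.inv(p["intrinsics"])@[uv[0],uv[1],1]; c=-R.T@t
    return (c+d*(z-c[2])/d[2])[:2]
def proj(n,P):
    p=vision.camera_params(n)
    return cv2.projectPoints(np.array([P],float),np.array(p["rvec"],float),np.array(p["tvec"],float),np.array(p["intrinsics"],float),None)[0].ravel()
def blobs(m,amin):
    k,l,s,c=cv2.connectedComponentsWithStats(m.astype(np.uint8))
    return [(c[i],s[i].tolist()) for i in range(1,k) if s[i,4]>=amin]
def blue(im):
    h=cv2.cvtColor(im,cv2.COLOR_BGR2HSV); return (abs(h[...,0].astype(int)-112)<12)&(h[...,1]>150)&(h[...,2]>60)
E
python3 - <<'E'
from h import *
a=cv2.imread("pics/top0.png"); b=cv2.imread("pics/side0.png")
for c,s in blobs(blue(a),20): print("top blue",c.round(1),s,ray("top",c,.08).round(3))
for c,s in blobs(blue(b),20): print("side blue",c.round(1),s)
for n,im,(x0,y0,x1,y1) in(("top",a,(240,165,360,210)),("side",b,(230,165,275,260))):
    m=np.zeros(im.shape[:2],bool); m[y0:y1,x0:x1]=im[y0:y1,x0:x1].max(2)<60
    for c,s in blobs(m,50): print(n,"pad",c.round(1),s,ray(n,c,.005).round(4))
E
```

```text
top blue [347.1 129.4] [337, 128, 22, 3, 46] [ 0.799 -0.217]
top blue [459.8 169.7] [452, 167, 16, 6, 89] [ 0.661 -0.588]
top blue [493.5 249.5] [475, 214, 38, 72, 2220] [ 0.398 -0.683]
top blue [468.  248.4] [467, 216, 3, 66, 117] [ 0.401 -0.602]
top blue [314.9 235.8] [303, 221, 24, 30, 269] [ 0.438 -0.108]
top blue [249.7 228.3] [246, 224, 9, 9, 62] [0.461 0.108]
top blue [209.2 233.4] [202, 227, 16, 14, 175] [0.443 0.242]
top blue [279.5 233.3] [275, 228, 10, 11, 91] [0.445 0.009]
top blue [390.8 253.6] [383, 246, 17, 16, 211] [ 0.382 -0.354]
side blue [291.2  34.9] [286, 17, 11, 35, 333]
side blue [326.6 106.6] [299, 97, 55, 20, 686]
side blue [265.3 104.4] [263, 101, 6, 8, 33]
side blue [324.8 122.6] [299, 118, 53, 11, 319]
side blue [326.8 138.3] [321, 132, 13, 13, 144]
side blue [201.  174.4] [191, 161, 20, 21, 191]
side blue [302.7 205.2] [290, 192, 28, 27, 426]
side blue [289.5 237.9] [285, 232, 10, 12, 99]
side blue [290.7 265.6] [282, 256, 18, 20, 295]
side blue [100.2 358.4] [81, 341, 38, 34, 517]
top pad [337.6 182.3] [328, 173, 20, 19, 294] [ 0.6309 -0.1932]
top pad [311.6 184.7] [302, 176, 20, 19, 294] [ 0.6217 -0.1016]
top pad [285.7 187. ] [276, 178, 20, 19, 290] [ 0.6132 -0.01  ]
top pad [259.8 189.4] [251, 180, 19, 19, 288] [0.6043 0.0815]
side pad [254.5 184.5] [245, 179, 20, 12, 186] [ 0.6308 -0.1928]
side pad [252.2 201.3] [242, 195, 21, 14, 216] [ 0.6216 -0.1013]
side pad [249.5 219.6] [239, 213, 22, 15, 252] [ 0.6129 -0.0096]
side pad [246.5 239.8] [236, 232, 22, 17, 292] [0.6042 0.0819]
```

```bash
python3 - <<'E'
from h import *
b=cv2.imread("pics/side0.png"); m=blue(b); m[:210]=0
for c,s in blobs(m,20): print("side blue",c.round(1),s)
for n,z,t,sd in((25,.064,(249.7,228.3),(289.5,237.9)),(50,.080,(279.5,233.3),(299,214)),(100,.0925,(209.2,233.4),(290.7,265.6)),(250,.1305,(390.8,253.6),(326.8,138.3))):
    print(n,ray("top",t,z).round(4),ray("side",sd,z).round(4),proj("side",[*ray("top",t,z),z]).round(1))
print("dish",ray("top",(351,243),.07),"turq",ray("top",(263,263),.08),"pink",ray("top",(231,264),.1),"box",ray("top",(315,236),.034))
E
```

```text
side blue [300.9 212.6] [290, 210, 28, 9, 122]
side blue [289.5 237.9] [285, 232, 10, 12, 99]
side blue [290.7 265.6] [282, 256, 18, 20, 295]
side blue [100.2 358.4] [81, 341, 38, 34, 517]
25 [0.462  0.1091] [0.4624 0.1107] [289.7 237.5]
50 [0.4451 0.0088] [0.4439 0.0205] [299.  211.4]
100 [0.4423 0.2393] [0.4428 0.2389] [290.9 265.7]
250 [ 0.3816 -0.3405] [ 0.382  -0.3383] [326.9 138. ]
dish [ 0.41562151 -0.22694285] turq [0.34759308 0.06196334] pink [0.3437337  0.16407869] box [ 0.43952207 -0.11113704]
```

```bash
python3 -m handwheel '[[[0,0,0],[0,0,0.97],-1],[[0,0,0],[0,0,0.97],-1],[[0,0,0],[0,0,0.97],-1],[[0,0,0],[0,0,0.97],-1],[[0,0,0],[0,0,0.97],-1],[[0,0,0],[0,0,0.97],-1],[[0,0,0],[0,0,0.97],-1],[[0,0,0],[0,0,0.97],-1],[[0,0,0],[0,0,0.97],-1],[[0,0,0],[0,0,0.97],-1],[[0,0,0],[0,0,0.97],-1],[[0,0,0],[0,0,0.97],-1],[[0,0,0],[0,0,1],-1],[[0,0,0],[0,0,0],-1]]' 60
```

```text
clock: 1.85
position: [0.1398, 0.5575, 0.2309]
ee_rot: [0.0, 0.706, 0.708, -0.0]
contact_force: [0.5, 0.6, -0.6]
width: 0.0854
gripper_force: 0.0
```

```bash
python3 -m handwheel '[[[-32,30,0],[0,0,0],-1],[[-32,30,0],[0,0,0],-1],[[-32,30,0],[0,0,0],-1],[[-32,30,0],[0,0,0],-1],[[-32,30,0],[0,0,0],-1],[[-32,30,0],[0,0,0],-1],[[-32,30,0],[0,0,0],-1],[[-32,30,0],[0,0,0],-1],[[-32,31,0],[0,0,0],-1],[[-31,31,0],[0,0,0],-1],[[0,0,20],[0,0,0],-1],[[0,0,20],[0,0,0],-1],[[0,0,20],[0,0,0],-1],[[0,0,0],[0,0,0],-1],[[0,0,0],[0,0,0],-1]]' 60
python3 - <<'E'
from h import *
for n in("side",):
    im=vision.get_image(n); cv2.imwrite(f"pics/{n}1.png",cv2.resize(im[160:340,200:440],None,fx=3,fy=3))
E
```

```text
clock: 3.72
position: [0.4428, 0.2394, 0.1719]
ee_rot: [0.0, 0.706, 0.708, 0.0]
contact_force: [-0.2, 0.9, -0.2]
width: 0.0855
gripper_force: 0.0
```

View pics/side1.png

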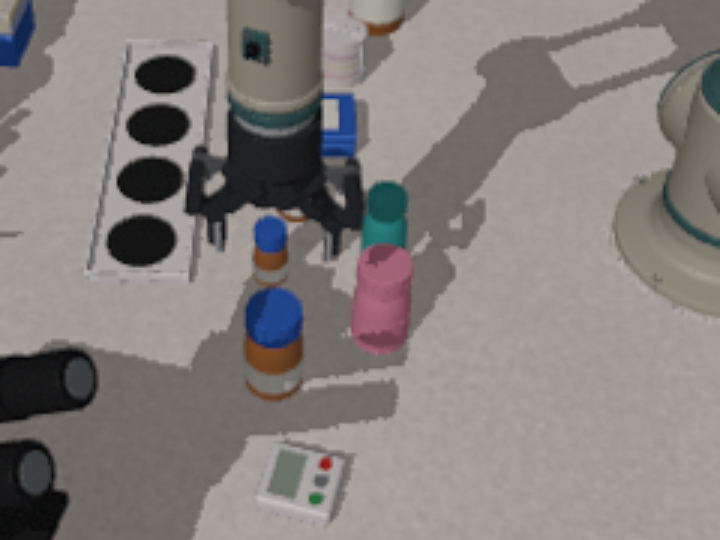

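The gripper stands centred over the 100 ml cap (crop 273,310), clear of the pink look-alike at (385,300). I'll go down and grip.

```bash
python3 -m handwheel '[[[0,0,25],[0,0,0],-1],[[0,0,25],[0,0,0],-1],[[0,0,25],[0,0,0],-1],[[0,0,15],[0,0,0],-1],[[0,0,8],[0,0,0],-1],[[0,0,0],[0,0,0],-1],[[0,0,0],[0,0,0],1],[[0,0,0],[0,0,0],1],[[0,0,0],[0,0,0],1],[[0,0,0],[0,0,0],1],[[0,0,0],[0,0,0],1],[[0,0,0],[0,0,0],1],[[0,0,0],[0,0,0],1],[[0,0,0],[0,0,0],1]]' 60
```

```text
clock: 5.52
position: [0.4432, 0.2394, 0.0744]
ee_rot: [0.0, 0.707, 0.708, 0.001]
contact_force: [0.7, -0.1, 6.1]
width: 0.0506
gripper_force: 62.1
```

```bash
python3 -m handwheel '[[[0,0,-10],[0,0,0],1],[[0,0,-20],[0,0,0],1],[[0,0,-20],[0,0,0],1],[[0,15,-10],[0,0,0],1],[[0,30,0],[0,0,0],1],[[0,30,0],[0,0,0],1],[[0,30,0],[0,0,0],1],[[-20,30,0],[0,0,0],1],[[-34,30,0],[0,0,0],1],[[-34,13,0],[0,0,0],1],[[-34,0,0],[0,0,0],1],[[-34,0,0],[0,0,0],1],[[-34,0,0],[0,0,0],1],[[-34,0,0],[0,0,0],1],[[-34,0,0],[0,0,0],1],[[-34,0,0],[0,0,0],1],[[-34,0,0],[0,0,0],1],[[-15,0,0],[0,0,0],1],[[0,0,0],[0,0,0],1],[[0,0,0],[0,0,0],1]]' 60
python3 - <<'E'
from h import *
im=vision.get_image("side"); cv2.imwrite(f"pics/side2.png",cv2.resize(im[100:280,180:420],None,fx=3,fy=3))
E
```

```text
clock: 8.02
position: [0.6206, -0.1003, 0.1332]
ee_rot: [-0.001, 0.706, 0.708, 0.0]
contact_force: [0.2, -0.1, -1.8]
width: 0.0504
gripper_force: 62.9
```

View pics/side2.png

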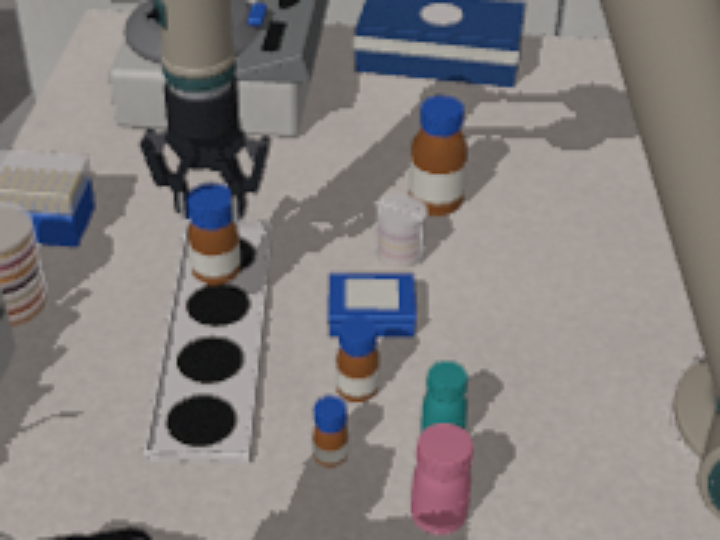

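The bottle hangs upright in the fingers over pad 3 at crop (215,235), and the other bottles haven't moved. Lowering it now.

```bash
python3 -m handwheel '[[[-1,1,20],[0,0,0],1],[[0,0,15],[0,0,0],1],[[0,0,8],[0,0,0],1],[[0,0,5],[0,0,0],1],[[0,0,4],[0,0,0],1],[[0,0,1],[0,0,0],1],[[0,0,0],[0,0,0],1],[[0,0,0],[0,0,0],1]]' 60
```

```text
clock: 9.07
position: [0.622, -0.1027, 0.0806]
ee_rot: [0.0, 0.707, 0.708, 0.0]
contact_force: [0.3, -0.5, -2.6]
width: 0.0501
gripper_force: 62.9
```

```bash
python3 -m handwheel '[[[0,0,1],[0,0,0],1],[[0,0,0.5],[0,0,0],1],[[0,0,0],[0,0,0],0.3],[[0,0,0],[0,0,0],0],[[0,0,0],[0,0,0],-1],[[0,0,0],[0,0,0],-1],[[0,0,0],[0,0,0],-1],[[0,0,0],[0,0,0],-1],[[0,0,-20],[0,0,0],-1],[[0,0,-40],[0,0,0],-1],[[0,0,-40],[0,0,0],-1]]' 60
python3 -m handwheel '[[[-20,-20,0],[0,0,0],-1],[[-30,-30,0],[0,0,0],-1],[[-30,-30,0],[0,0,0],-1],[[-30,-30,0],[0,0,0],-1],[[-30,-30,0],[0,0,0],-1],[[-30,-30,0],[0,0,0],-1],[[-30,-30,0],[0,0,0],-1],[[-30,-30,0],[0,0,0],-1],[[-8,-10,0],[0,0,0],-1],[[0,0,0],[0,0,0],-1],[[0,0,0],[0,0,0],-1]]'
python3 - <<'E'
from h import *
im=vision.get_image("side"); cv2.imwrite(f"pics/side3.png",cv2.resize(im[80:260,180:420],None,fx=3,fy=3))
E
```

```text
clock: 10.45
position: [0.6216, -0.1025, 0.1795]
ee_rot: [-0.0, 0.707, 0.708, -0.0]
contact_force: [0.3, 0.3, 0.1]
width: 0.0857
gripper_force: 0.0
clock: 11.82
position: [0.3829, -0.3401, 0.1788]
ee_rot: [-0.0, 0.706, 0.708, 0.0]
contact_force: [-0.1, 0.2, -0.2]
width: 0.0854
gripper_force: 0.0
```

View pics/side3.png

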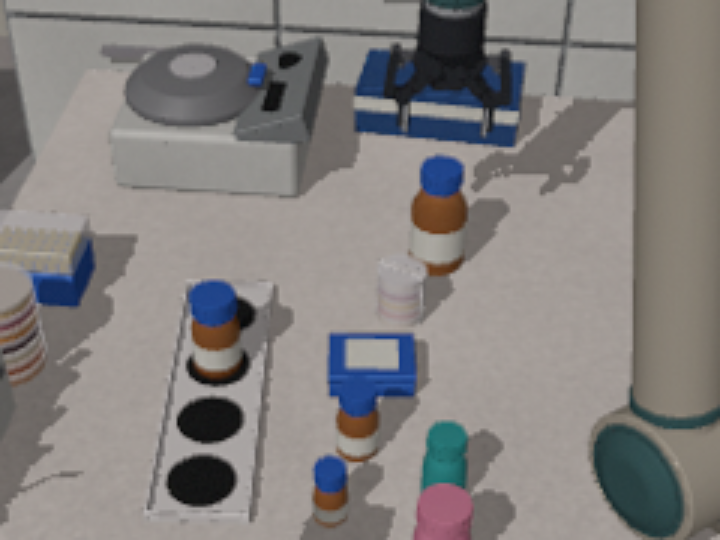

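The 100 ml bottle stands on pad 3 (crop 217,330). The gripper is centred at (450,115) above the 250 ml cap at (441,175).

```bash
python3 -m handwheel '[[[0,-1,25],[0,0,0],-1],[[0,0,20],[0,0,0],-1],[[0,0,13],[0,0,0],-1],[[0,0,7],[0,0,0],-1],[[0,0,0],[0,0,0],-1],[[0,0,0],[0,0,0],1],[[0,0,0],[0,0,0],1],[[0,0,0],[0,0,0],1],[[0,0,0],[0,0,0],1],[[0,0,0],[0,0,0],1],[[0,0,0],[0,0,0],1],[[0,0,0],[0,0,0],1],[[0,0,0],[0,0,0],1]]' 70
```

```text
clock: 13.5
position: [0.3818, -0.3416, 0.1148]
ee_rot: [0.001, 0.707, 0.708, 0.0]
contact_force: [-0.1, 0.8, 5.7]
width: 0.0498
gripper_force: 72.7
```

```bash
python3 -m handwheel '[[[0,0,-10],[0,0,0],1],[[0,0,-20],[0,0,0],1],[[0,0,-20],[0,0,0],1],[[0,15,0],[0,0,0],1],[[0,30,0],[0,0,0],1],[[0,30,0],[0,0,0],1],[[0,30,0],[0,0,0],1],[[0,30,0],[0,0,0],1],[[20,30,0],[0,0,0],1],[[25,30,0],[0,0,0],1],[[25,25,0],[0,0,0],1],[[25,20,0],[0,0,0],1],[[25,9,0],[0,0,0],1],[[20,0,0],[0,0,0],1],[[8,0,0],[0,0,0],1],[[0,0,0],[0,0,0],1],[[0,0,0],[0,0,0],1],[[0,0,0],[0,0,0],1]]' 70
python3 - <<'E'
from h import *
im=vision.get_image("side"); cv2.imwrite(f"pics/side4.png",cv2.resize(im[80:260,180:420],None,fx=3,fy=3))
E
```

```text
clock: 15.75
position: [0.6298, -0.1936, 0.1639]
ee_rot: [0.0, 0.707, 0.707, -0.0]
contact_force: [-0.8, 0.1, -3.1]
width: 0.0504
gripper_force: 73.7
```

View pics/side4.png

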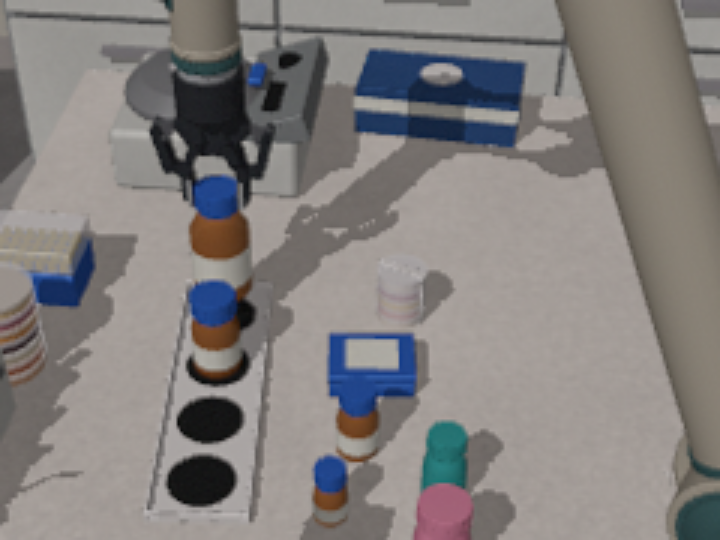

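The 250 ml bottle hangs upright over pad 4 (crop 220,240), and the dishes (400,290) haven't moved. Lowering and releasing.

```bash
python3 -m handwheel '[[[1,1,18],[0,0,0],1],[[0,0,12],[0,0,0],1],[[0,0,6],[0,0,0],1],[[0,0,4],[0,0,0],1],[[0,0,2],[0,0,0],1],[[0,0,1],[0,0,0],1],[[0,0,0],[0,0,0],1],[[0,0,0],[0,0,0],1]]' 70
```

```text
clock: 16.8
position: [0.6311, -0.1916, 0.1211]
ee_rot: [0.0, 0.707, 0.708, 0.0]
contact_force: [0.8, -0.8, -3.8]
width: 0.0499
gripper_force: 73.7
```

```bash
python3 -m handwheel '[[[0,0,1],[0,0,0],1],[[0,0,0.5],[0,0,0],1],[[0,0,0],[0,0,0],0.3],[[0,0,0],[0,0,0],0],[[0,0,0],[0,0,0],-1],[[0,0,0],[0,0,0],-1],[[0,0,0],[0,0,0],-1],[[0,0,0],[0,0,0],-1],[[0,0,-20],[0,0,0],-1],[[0,0,-30],[0,0,0],-1],[[0,0,-30],[0,0,0],-1]]' 60
python3 -m handwheel '[[[0,-20,0],[0,0,0],-1],[[0,-30,0],[0,0,0],-1],[[20,-30,0],[0,0,0],-1],[[30,-30,0],[0,0,0],-1],[[30,-30,0],[0,0,0],-1],[[30,-30,10],[0,0,0],-1],[[30,-16,20],[0,0,0],-1],[[30,0,20],[0,0,0],-1],[[30,0,20],[0,0,0],-1],[[1,0,5],[0,0,0],-1],[[0,0,0],[0,0,0],-1],[[0,0,0],[0,0,0],-1]]'
python3 - <<'E'
from h import *
im=vision.get_image("side"); cv2.imwrite(f"pics/side5.png",cv2.resize(im[80:260,180:420],None,fx=3,fy=3))
E
```

```text
clock: 18.18
position: [0.6308, -0.1916, 0.1999]
ee_rot: [-0.0, 0.707, 0.708, -0.0]
contact_force: [1.0, -0.6, -0.2]
width: 0.0858
gripper_force: 0.0
clock: 19.68
position: [0.4455, 0.0083, 0.1249]
ee_rot: [0.001, 0.707, 0.707, 0.0]
contact_force: [-0.1, 0.3, 0.6]
width: 0.0855
gripper_force: 0.0
```

View pics/side5.png

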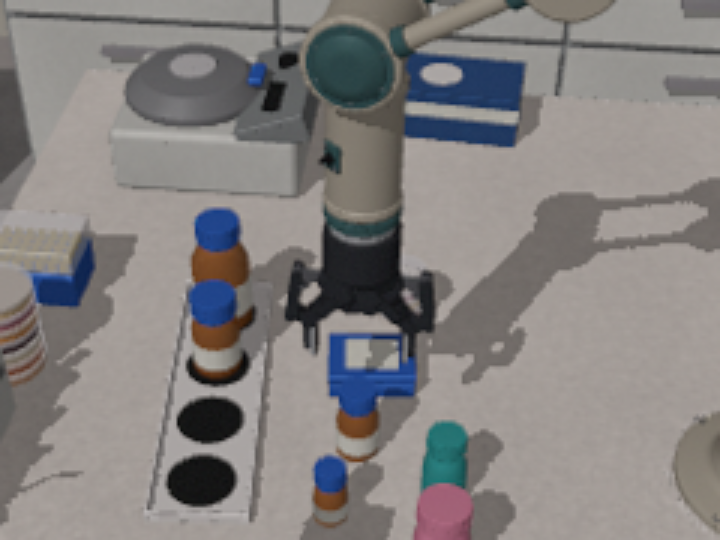

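The 250 ml bottle now stands on pad 4. The gripper is above the 50 ml cap (crop 358,400), and the turquoise look-alike at (446,455) is clear of it.

```bash
python3 -m handwheel '[[[1,0,25],[0,0,0],-1],[[0,0,20],[0,0,0],-1],[[0,0,12],[0,0,0],-1],[[0,0,6],[0,0,0],-1],[[0,0,0],[0,0,0],-1],[[0,0,0],[0,0,0],1],[[0,0,0],[0,0,0],1],[[0,0,0],[0,0,0],1],[[0,0,0],[0,0,0],1],[[0,0,0],[0,0,0],1],[[0,0,0],[0,0,0],1],[[0,0,0],[0,0,0],1],[[0,0,0],[0,0,0],1]]' 60
```

```text
clock: 21.35
position: [0.4452, 0.0101, 0.0619]
ee_rot: [0.001, 0.707, 0.708, 0.0]
contact_force: [0.5, -0.1, 5.7]
width: 0.0383
gripper_force: 59.9
```

```bash
python3 -m handwheel '[[[0,0,-10],[0,0,0],1],[[0,0,-20],[0,0,0],1],[[0,10,-10],[0,0,0],1],[[-3,30,0],[0,0,0],1],[[-4,30,0],[0,0,0],1],[[-4,30,0],[0,0,0],1],[[-4,30,0],[0,0,0],1],[[-4,25,0],[0,0,0],1],[[-1,13,0],[0,0,0],1],[[0,0,0],[0,0,0],1],[[0,0,15],[0,0,0],1],[[0,0,10],[0,0,0],1],[[0,0,5],[0,0,0],1],[[0,0,3],[0,0,0],1],[[0,0,0],[0,0,0],1],[[0,0,0],[0,0,0],1]]' 60
```

```text
clock: 23.35
position: [0.613, -0.0097, 0.0687]
ee_rot: [0.0, 0.707, 0.708, 0.0]
contact_force: [-0.3, 0.3, -0.5]
width: 0.0388
gripper_force: 60.5
```

```bash
python3 -m handwheel '[[[0,0,1],[0,0,0],1],[[0,0,1],[0,0,0],1],[[0,0,0.5],[0,0,0],1],[[0,0,0],[0,0,0],0.5],[[0,0,0],[0,0,0],0.2],[[0,0,0],[0,0,0],-1],[[0,0,0],[0,0,0],-1],[[0,0,0],[0,0,0],-1],[[0,0,0],[0,0,0],-1],[[0,0,-20],[0,0,0],-1],[[0,0,-30],[0,0,0],-1],[[0,0,-10],[0,0,0],-1]]' 60
python3 -m handwheel '[[[20,-20,0],[0,0,0],-1],[[25,-30,0],[0,0,0],-1],[[25,-30,0],[0,0,0],-1],[[25,-30,0],[0,0,0],-1],[[20,-30,0],[0,0,0],-1],[[5,-11,10],[0,0,0],-1],[[0,0,10],[0,0,0],-1],[[0,0,0],[0,0,0],-1],[[0,0,0],[0,0,0],-1]]'
python3 - <<'E'
from h import *
im=vision.get_image("side"); cv2.imwrite(f"pics/side6.png",cv2.resize(im[110:290,180:420],None,fx=3,fy=3))
E
```

```text
clock: 24.85
position: [0.6139, -0.0097, 0.1275]
ee_rot: [0.001, 0.707, 0.708, 0.001]
contact_force: [-0.0, 0.5, 0.2]
width: 0.0849
gripper_force: 0.0
clock: 25.98
position: [0.4627, 0.1096, 0.1056]
ee_rot: [0.0, 0.707, 0.707, 0.0]
contact_force: [0.4, 0.9, -0.2]
width: 0.0855
gripper_force: 0.0
```

View pics/side6.png

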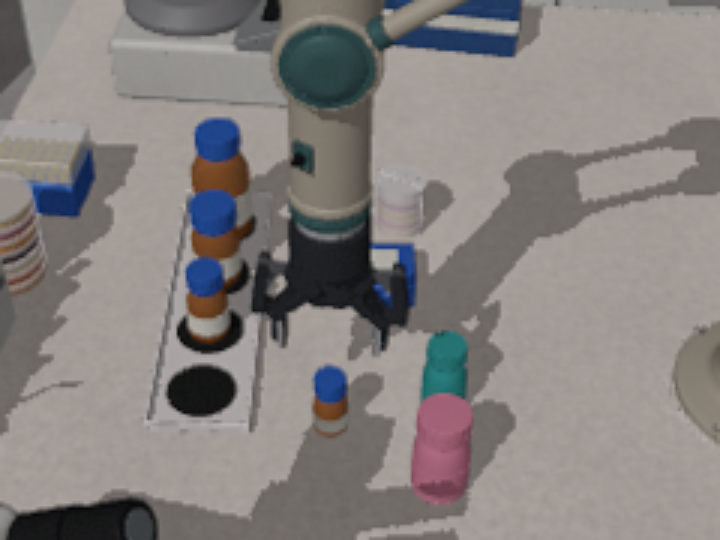

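Three bottles are in the tray. The gripper is centred above the 25 ml cap (crop 331,383).

```bash
python3 -m handwheel '[[[0,0,25],[0,0,0],-1],[[0,0,18],[0,0,0],-1],[[0,0,11],[0,0,0],-1],[[0,0,6],[0,0,0],-1],[[0,0,0],[0,0,0],-1],[[0,0,0],[0,0,0],1],[[0,0,0],[0,0,0],1],[[0,0,0],[0,0,0],1],[[0,0,0],[0,0,0],1],[[0,0,0],[0,0,0],1],[[0,0,0],[0,0,0],1],[[0,0,0],[0,0,0],1],[[0,0,0],[0,0,0],1],[[0,0,0],[0,0,0],1]]' 50
```

```text
clock: 27.78
position: [0.462, 0.1102, 0.0463]
ee_rot: [0.0, 0.707, 0.708, 0.0]
contact_force: [-0.5, -0.8, 7.1]
width: 0.0317
gripper_force: 49.3
```

```bash
python3 -m handwheel '[[[0,0,-10],[0,0,0],1],[[0,0,-20],[0,0,0],1],[[0,10,-10],[0,0,0],1],[[-5,30,0],[0,0,0],1],[[-7,30,0],[0,0,0],1],[[-7,30,0],[0,0,0],1],[[-7,25,0],[0,0,0],1],[[-2,17,0],[0,0,0],1],[[0,0,0],[0,0,0],1],[[0,0,15],[0,0,0],1],[[0,0,10],[0,0,0],1],[[0,0,5],[0,0,0],1],[[0,0,3],[0,0,0],1],[[0,0,0],[0,0,0],1],[[0,0,0],[0,0,0],1]]' 50
```

```text
clock: 29.65
position: [0.6039, 0.0824, 0.0532]
ee_rot: [0.0, 0.707, 0.708, 0.0]
contact_force: [0.2, -0.1, -1.1]
width: 0.0311
gripper_force: 49.7
```

```bash
python3 -m handwheel '[[[0,0,1],[0,0,0],1],[[0,0,1],[0,0,0],1],[[0,0,0],[0,0,0],0.5],[[0,0,0],[0,0,0],0.2],[[0,0,0],[0,0,0],-1],[[0,0,0],[0,0,0],-1],[[0,0,0],[0,0,0],-1],[[0,0,0],[0,0,0],-1],[[0,0,-20],[0,0,0],-1],[[0,0,-40],[0,0,0],-1],[[0,0,-40],[0,0,0],-1],[[0,0,-30],[0,0,0],-1],[[30,-30,0],[0,0,0],-1],[[30,-30,0],[0,0,0],-1],[[30,-30,0],[0,0,0],-1],[[30,-30,0],[0,0,0],-1],[[30,-30,0],[0,0,0],-1],[[30,-30,0],[0,0,0],-1],[[0,0,0],[0,0,0],-1],[[0,0,0],[0,0,0],-1]]' 50
python3 - <<'E'
from h import *
a=vision.get_image("top"); b=vision.get_image("side")
cv2.imwrite("pics/end.png",np.vstack([cv2.resize(a[150:280,180:420],None,fx=2.2,fy=2.2),cv2.resize(b[110:250,180:420],None,fx=2.2,fy=2.2)]))
P={25:(.6043,.0817,.069),50:(.613,-.0098,.085),100:(.6217,-.1015,.0975),250:(.6309,-.193,.1355)}
for n,im in(("top",a),("side",b)):
    B=blobs(blue(im),20)
    for k,p in P.items():
        q=proj(n,p); c=min((c for c,s in B),key=lambda c:np.hypot(*(c-q))); print(n,k,((ray(n,c,p[2])-p[:2])*1000).round(1))
E
```

```text
clock: 32.15
position: [0.4237, 0.262, 0.181]
ee_rot: [0.0, 0.706, 0.708, 0.0]
contact_force: [1.0, 0.0, 0.3]
width: 0.0852
gripper_force: 0.0
top 25 [2.6 0.6]
top 50 [ 0.6 -1. ]
top 100 [ 0.  -1.8]
top 250 [0.6 2.1]
side 25 [ 0.2 -0.2]
side 50 [0.6 0.5]
side 100 [ 0.4 -1.5]
side 250 [1.1 4.2]
```

View pics/end.png

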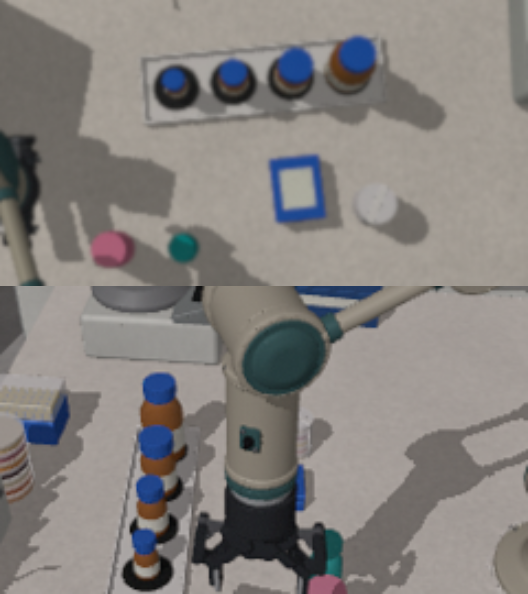

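All four bottles stand upright on their pads in order of height, within about 4 mm of the pad centres. The dishes are where they were and the gripper is clear, so I'm handing in.

```bash
python3 -c "
from rig import manip; print(manip.sign_off())"
```

```text
the job is handed in; nothing more can be done
None
```

The job is handed in: all four bottles stand upright on their own pads, shortest at the microscope end, each within about 4 mm of its pad's centre in the final pictures, and the culture dishes were not touched; sign-off returned no verdict.

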